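Swap the charged pack from the charger into the belt sander

TASK

Squeeze in the side tab of the battery pack in the charger and, holding it in, lift the pack out without yanking at the latch. Feel gently for the opening of the battery shoe on top of the belt sander, seat the pack fully home in it with its tab towards the sander's nose, and let go so that the tab springs out and latches. Never press or pull the pack against charger or sander with more than 50 N, and leave the other things on the bench alone.

Things in the scene. Friction and masses are not known exactly. Their poses are not given: they have to be found in the camera images.
- pack_mid (a point): Centre of the battery pack, an upright grey block 48 mm (its x) by 66 mm (y) by 100 mm tall, about 0.4 kg; this point is 50 mm above its underside. The snap tab is on its +x face; the -x face is plain. At the start the pack stands latched in the charger, its x along the charger's x, with play of 2.5 mm along x, 1.5 mm along y and 3 mm upwards. To squeeze: one finger on the tab's button, the other on the -x face.
- tab_face (a point): Middle of the outer face of the tab's button, black and ribbed, 28 mm wide (y) by 30 mm tall, on the pack's +x face: 27 mm above the pack's centre, 33 mm from it along x (9 mm proud) when out. It moves in towards -x: 3 N to start, 12 N at the stop 7.5 mm in, where it is still 1.5 mm proud and the squeeze is 49.5 mm wide.
- catch (a point): Top outer edge of the tab's catch, a tooth 20 mm wide low on the pack's +x face, one piece with the button: 5 mm proud when out, drawn in as far as the button is pressed. Flat top 21 mm above the pack's underside, bevelled below.
- tab (a joint): How far the snap tab is pressed in: 0 = sprung out (latching), 0.0075 m = at its stop. It must be in by more than 5.5 mm for the catch to be sure to pass the lip of the charger or the shoe.
- charger: Charger: low black dock fixed to the bench, 150 mm (x, from -95 to +55 mm) by 110 mm (y), base 20 mm high, a bay for the pack standing on it up to 60 mm above the bench. Origin on the bench under the bay.
- bay (a point): Middle of the floor of the charger's bay, 20 mm above the bench, z up. The bay is open at the top, 53 mm (x) by 69 mm (y) inside, 40 mm deep, walls 12 mm thick at the x ends, 6 mm at the sides. A window in its +x wall, 7 to 24 mm above the floor and 26 mm wide, takes the pack's catch; the lip above it holds the catch down.
- sander: Cordless belt sander, grey, 315 mm long, 88 mm wide, fixed to the bench standing on its belt; nose to +x with a round knob (125 mm from the origin along x, top 113 mm above the bench), loop handle at -x; all lower than the rim of the battery shoe on its top. Origin on the bench under the shoe's mid position.
- well (a point): On the sander, at the mid position of the battery shoe's inner floor, 80 mm above the bench, axes as the sander's. The shoe is a black bay like the charger's but tighter (51 by 69 mm inside, 40 mm deep, rim 120 mm above the bench), catch window in its +x wall. Beware: the shoe stands on a track, up to 11 mm off this point either way along x, unmeasured, and does not budge.
- shoe_rim (a point): On the sander, 40 mm above the well point: rim height of the shoe at its mid position. The two end rims (+x, -x) are flat, 12 mm wide; a pack landing on one of them tells that the opening lies the other way. The side walls (+y, -y) flare out 3 mm over their top 10 mm as a lead-in. A pack fully home has its underside on the well's floor, its x along this x.
- sanding_block: Cork-faced wooden sanding block, 100 x 58 x 36 mm, lying between charger and sander; a bystander to leave alone. Origin at its underside.
- finish_jar: Jar 60 mm across and 80 mm tall, between charger and sander, farther out; a bystander to leave alone. Origin at its underside.
- offcut: Wooden offcut 120 x 45 x 22 mm lying far out on the bench; a bystander to leave alone. Origin at its underside.
- hammer: Hammer lying far out on the bench; a bystander to leave alone. Origin at its underside.
- coaster: Dark wooden disc, 96 mm across, 12 mm thick, far out; a bystander to leave alone. Origin at its underside.
- spray_bottle: Amber trigger spray bottle, 196 mm tall, out to the robot's left; a bystander to leave alone. Origin at its underside.
- brush: Brush lying out to the robot's right; a bystander to leave alone. Origin at its underside.
Not all that is in view belongs to the job. Leave any pink look-alike of the part that bears pack_mid alone.

How it is judged (in metres and radians):
On the way, in this order (a step that is already met when the one before it is completed fails the run):
1. the pack is lifted clear of the charger, its underside above the charger's rim (z of pack_mid in the frame of bay above 0.095 m and contact force between pack and charger below 0.1 N), for 0.1 s.
2. the pack stands fully home in the sander's shoe with its tab sprung out (z of pack_mid in the frame of well between 0.046 and 0.0535 m and x of pack_mid in the frame of well between -0.0155 and 0.0155 m and y of pack_mid in the frame of well between -0.005 and 0.005 m and angle between the z axis of pack_mid and the z axis of well, either way round below 0.06 rad and angle between the x axis of pack_mid and the x axis of well, either way round below 0.08 rad and value of joint tab below 0.0015 m and x of catch in the frame of well above 0.01 m), for 0.2 s.
At the end, for the whole second after the job is handed in: The pack stands fully home in the sander's shoe (underside within about 4 mm of the shoe's floor, within 15.5 mm along and 5 mm across of the nominal middle, upright and square within 3.4 degrees, tab side towards the sander's nose), tab sprung out (within 1.5 mm), released and at rest (all of step 2 and linear speed of pack below 0.02 m/s and contact force between the fingers and pack below 0.1 N); the robot touches nothing.
It fails at once if the pack is forced against the charger with more than 50 N (yanked at the latch, or jammed) (contact force between pack and charger above 50 N).
It fails at once if the pack is forced against the sander with more than 50 N (contact force between pack and sander above 50 N).
It fails at once if a bystander is shifted by more than 3 cm (distance of any of sanding_block, finish_jar, offcut, hammer, coaster, spray_bottle, brush from where it was at the start of the episode above 0.03 m).
It also fails if it takes over 61 s, if anything falls off the work surface, if the arm or the gripper's body presses on something with over 40 N, if the wrist force passes 120 N, or if a joint passes its speed limit or range.

ROBOT

A 6-joint arm with a two-finger parallel gripper is mounted at the origin on the work surface. World frame = base frame: x ahead of the robot, y to its left, z up, the work surface at z = 0. Lengths are in mm, angles in rad, forces in N, time in s.
With the tool pointing down it reaches from about 300 to 775 mm from the base axis. Payload 14.6 kg.
Tool frame: the origin (TCP) lies on the front face of the gripper's body, between the roots of the fingers; the fingertips stand 97 mm ahead of it and the grasp point (between the pads) lies 78 mm ahead of it; z points along the fingers, y is the line along which they close (so a half turn about z gives the same grasp; the last joint's range is limited). The gripper opens to 94 mm and grips with 3 to 60 N. Pads are 16 mm wide; open, the fingers measure 119 mm over their backs; the gripper's body (75 mm by 177 mm) begins 78 mm behind the grasp point.
Start: joints at [-1.203, 0.3, 1.521, -0, 1.321, -0.067], TCP at [231.668, -498.818, 302.646] pointing down, gripper open.
Joint ranges: [-3.03, 3.03], [-0.79, 2.21], [0.23, 2.52], [-1.04, 4.18], [0, 3.07], [-2.55, 2.55]. Speed limits (rad/s): [2.22, 2.22, 2.57, 3.14, 3.14, 3.14].

INTERFACE

Orientations are given as [roll, pitch, yaw] about the fixed x, y, z axes, in that order (R = Rz(yaw) Ry(pitch) Rx(roll)).
In Python, from cell import * gives the robot as it stands.
- The arm moves only by the tool carry_out, never from a script. Its arguments are lists of equal length, an entry for each row: "slide": the shift along the world's x, y, z scaled (see below), a list of three; "dr": the turn, a rotation vector about the world's x, y, z scaled (see below), a list of three; "gripper": the opening in per cent of the stroke, from 0 (shut) to 100 (fully open). A call has 1 to 10 rows; each row is the pose to reach, as a shift and turn from the pose commanded when the call began, turning the shorter way round; what a row does not reach only later rows make up. The controller multiplies each number of a shift by 0.25 m and each number of a turn by 360 degrees. A row lasts 1/12 s, in which the tool goes at most 41.7 mm and 7.16 degrees, less where a joint would pass 70% of its speed; a pose out of reach is approached as far as the arm can. A call with a number of a shift or a turn outside -1 to 1 is refused whole. A call with a gripper value outside its range is refused whole. The fingers move at their own pace and stop on an object; "newtons" is the grip in N (left out, the last holds). Time passes only in rows, so rows that repeat a pose let the fingers close. It gives the time, the measured TCP pose, the force, the opening and the grip force at its end, in the units of the state.
- read_state(): the state, without advancing time (a new reading comes with each control period).
- camera(name): name is "side" or "top" or "wrist"; returns the picture (480x640x3 uint8, red, green, blue); there is no depth.
- camera_model(name): a dict with "vfov" (degrees; the focal length in pixels is half the picture's height over the tangent of half this angle, whatever the lens; pixels are square), "cx", "cy" (the principal point, pixels), "R" (3x3) and "t" (3): a world point X has camera coordinates R X + t. Camera axes: x right, y down, z forward; pixel columns grow to the right and rows downward; lengths in mm; the calibration is good to about 2 mm. A picture is of the moment at which its call begins: read the wrist's pose just before it. camera_model takes no time and is no camera call; for the wrist camera it gives the pose at the moment of the call.
- sign_off(): hands the job in; it is judged then, once.
The state is a dict: "clock": time; "joints": joint angles; "qd": joint speeds; "effort": joint torques, N m; "eef_pos": TCP position; "eef_rot": TCP orientation; "wrist_force": force on the tool from outside, world axes, zero at the start; "moment": the same for the moment, N m; "finger_gap": finger opening in mm; "finger_force": force on a finger pad.
Only numpy, scipy, OpenCV 4.12 (cv2) and the standard library are available. Lean on these libraries where they do the work, as an engineer would, in place of code of your own. Each camera call takes 0.05 s, during which the arm holds its last target. There are 200 camera calls.

## Working session

There is one attempt and no reset: what is moved stays moved. The work goes in short steps, Python scripts to look and compute and a tool call to move; the robot and the scene stay as the last step left them, time stands still between calls to the robot, and variables do not carry over. Pictures are saved under pics/ and viewed, at most 10 in all, crops included, and the job is handed in when it is done.

Besides the shell and the picture viewer there is one more tool, called after "Request:" by a JSON object that holds its "api" and its "payload", one argument or row to a line. carry_out: Moves the arm, as the interface text tells. Its arguments: {"type":"object","properties":{"slide":{"type":"array","items":{"type":"array","items":{"type":"number","minimum":-1,"maximum":1}}},"dr":{"type":"array","items":{"type":"array","items":{"type":"number","minimum":-1,"maximum":1}}},"gripper":{"type":"array","items":{"type":"number"}},"newtons":{"type":"number"}},"required":["slide","dr","gripper"]}

```bash
mkdir -p pics; ls
python3 - <<'E'
from cell import *
import cv2
for n in ("side","top"):
    m=camera_model(n); print(n,m)
    cv2.imwrite(f"pics/{n}0.png",cv2.cvtColor(camera(n),cv2.COLOR_RGB2BGR))
s=read_state(); print(s)
E
```

```text
pics
side {'vfov': 47.065600873744756, 'cx': 319.52190586796314, 'cy': 229.91384012170394, 'R': array([[-0.74523849, -0.66635124,  0.02440522],
       [-0.35008313,  0.35985351, -0.86483944],
       [ 0.56750453, -0.6530555 , -0.50145501]]), 't': array([ 432.0808758 ,  284.58711351, 1087.50871289])}
top {'vfov': 50.046737262186774, 'cx': 317.8210793813672, 'cy': 249.51906011200714, 'R': array([[ 0.00844527, -0.99969883, -0.02304172],
       [-0.99690152, -0.00661506, -0.07838112],
       [ 0.0782051 ,  0.02363228, -0.99665715]]), 't': array([  11.67918037,  572.31845615, 1303.05271675])}
{'clock': 0.1, 'joints': array([-1.20259314e+00,  3.00368336e-01,  1.52155177e+00,  2.51664481e-06,
        1.32072634e+00, -6.66198844e-02]), 'qd': array([-0.00087657, -0.00048549, -0.00134973, -0.00210626,  0.00087587,
       -0.00063472]), 'effort': array([ 1.36764545e-03, -5.32644153e+01, -3.53280079e+01,  7.09976256e-02,
        2.35181919e-02, -6.04618162e-05]), 'eef_pos': array([ 231.61969773, -498.68113571,  302.15505324]), 'eef_rot': array([-3.14054137e+00, -7.25835431e-05,  4.34822406e-01]), 'wrist_force': array([-0.41829769, -0.56978527, -0.55677511]), 'moment': array([0.05569419, 0.00911979, 0.06029491]), 'finger_force': 0.0, 'finger_gap': 94.19999728986993}
```

View pics/top0.png

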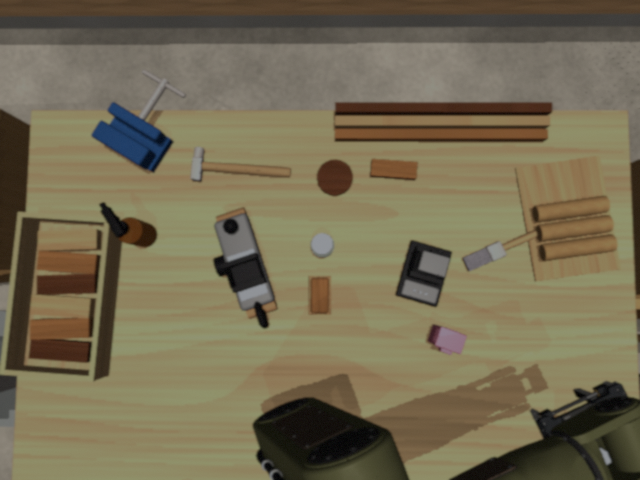

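View pics/side0.png

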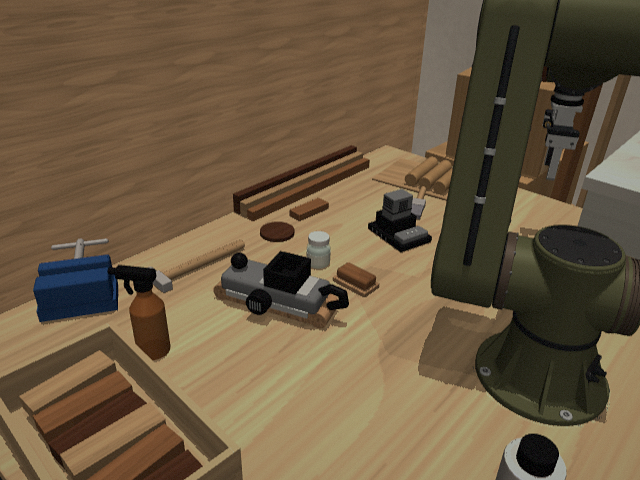

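The top view shows the grey pack at about (434,262), in the black charger at (424,273). The pink look-alike stands on the bench at (448,339). The sander's shoe is at about (247,272), its knob (nose) at (231,227). The pack is the grey block in the charger, and I'll confirm it in an enlarged crop.

```bash
cat > h.py <<'E'
from cell import *
import cv2, numpy as np
def save(name,im): cv2.imwrite("pics/"+name,cv2.cvtColor(im,cv2.COLOR_RGB2BGR))
def ray(m,uv):
    f=240/np.tan(np.radians(m["vfov"]/2))
    d=np.array([(uv[0]-m["cx"])/f,(uv[1]-m["cy"])/f,1.])
    R,t=np.array(m["R"]),np.array(m["t"])
    return -R.T@t, R.T@d
def onz(m,uv,z):
    o,d=ray(m,uv); return o+d*(z-o[2])/d[2]
def proj(m,X):
    f=240/np.tan(np.radians(m["vfov"]/2))
    c=np.array(m["R"])@np.array(X)+m["t"]; return np.array([m["cx"]+f*c[0]/c[2],m["cy"]+f*c[1]/c[2]])
E
python3 - <<'E'
from h import *
im=cv2.cvtColor(cv2.imread("pics/top0.png"),cv2.COLOR_BGR2RGB)
m=camera_model("top")
a=cv2.resize(im[225:365,385:485],None,fx=4,fy=4,interpolation=cv2.INTER_CUBIC)
b=cv2.resize(im[200:340,200:300],None,fx=4,fy=4,interpolation=cv2.INTER_CUBIC)
save("crop1.png",np.hstack([a,b]))
for n,uv,z in [("pack",(435,262),120),("knob",(231,227),113),("shoe",(247,272),120),("pink",(448,339),50)]: print(n,onz(m,uv,z).round())
E
```

```text
pack [ 537. -265.  120.]
knob [618. 224. 113.]
shoe [510. 182. 120.]
pink [ 350. -309.   50.]
```

View pics/crop1.png

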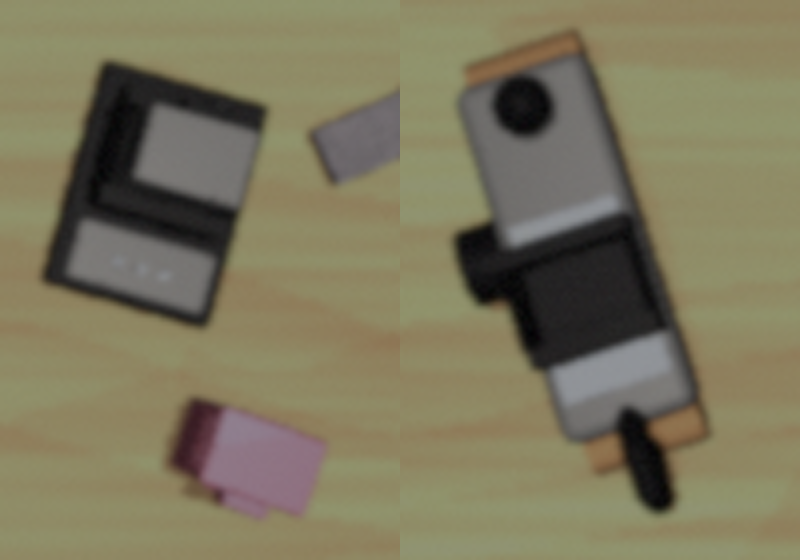

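The crop confirms it. The grey pack stands in the black charger, its top corners at about (424,251), (450,257), (445,277) and (418,270). The pink block is a separate look-alike, and the charger's extension (its -x side) points down in the image. The knob end of the sander is at the top.

Run:
```python
from h import *
m=camera_model("top")
c=lambda x,y,ox,oy:(ox+(x-1.5)/4,oy+(y-1.5)/4)
P=[onz(m,c(x,y,385,225),120) for x,y in [(155,103),(262,130),(240,210),(133,178)]]
C=[onz(m,c(x,y,385,225),20) for x,y in [(105,62),(266,107),(207,326),(45,280)]]
for n,Q in(("pack",P),("chg",C)):
    Q=np.array(Q)[:,:2]; print(n,Q.round(),Q.mean(0).round(1),[np.linalg.norm(Q[i]-Q[i-1]).round(1) for i in range(4)])
    x=(Q[0]+Q[1]-Q[2]-Q[3]); print(" yaw",np.arctan2(x[1],x[0]))
    if n=="chg":
        u=x/np.linalg.norm(x); print(" bay",(Q.mean(0)+20*u).round(1))
# sander: base belt ends / body; right edge of body, knob
k=onz(m,c(522,105,100,200),113)
e1=onz(m,c(582,40,100,200),40);e2=onz(m,c(706,435,100,200),40)
d=e1-e2;print("sander yaw edge",np.arctan2(d[1],d[0]),np.linalg.norm(d))
S=[onz(m,c(x,y,100,200),120) for x,y in [(505,258),(628,218),(670,330),(542,368)]]
Q=np.array(S)[:,:2];print(Q.round(),Q.mean(0),[np.linalg.norm(Q[i]-Q[i-1]).round(1) for i in range(4)])
x=(Q[0]+Q[1]-Q[2]-Q[3]); y=np.arctan2(x[1],x[0]); print("shoe yaw",y); u=x/np.linalg.norm(x);print("knob",k,"knob-125u",k[:2]-125*u)
```

```text
pack [[ 564. -237.]
 [ 549. -300.]
 [ 501. -287.]
 [ 520. -224.]] [ 533.3 -262.1] [np.float64(46.6), np.float64(64.9), np.float64(49.4), np.float64(65.5)]
 yaw -0.2830238262037736
chg [[ 598. -224.]
 [ 570. -326.]
 [ 430. -287.]
 [ 458. -185.]] [ 514.  -255.4] [np.float64(145.5), np.float64(106.6), np.float64(145.5), np.float64(106.6)]
 yaw -0.2713705410680177
 bay [ 533.3 -260.8]
sander yaw edge 0.3207828800103128 264.9062015881681
[[528. 233.]
 [553. 160.]
 [486. 134.]
 [463. 210.]] [507.28334265 184.30323455] [np.float64(69.5), np.float64(77.4), np.float64(71.7), np.float64(79.5)]
shoe yaw 0.3611498293154889
knob [621.1124619 226.6403336 113.       ] knob-125u [504.17606817 182.47156838]
```

Request:
{"api": "carry_out", "payload": {
  "slide": [
    [0.95,0.75,0],
    [0.95,0.75,0],
    [0.95,0.75,0],
    [0.95,0.75,0],
    [0.95,0.75,0],
    [0.95,0.75,0],
    [0.95,0.75,0],
    [0.95,0.75,0],
    [0.95,0.75,0]
  ],
  "dr": [
    [0,0,0.138],
    [0,0,0.138],
    [0,0,0.138],
    [0,0,0.138],
    [0,0,0.138],
    [0,0,0.138],
    [0,0,0.138],
    [0,0,0.138],
    [0,0,0.138]
  ],
  "gripper": [100,100,100,100,100,100,100,100,100]
}}

```text
clock: 0.85
eef_pos: [470.9, -309.3, 302.1]
eef_rot: [-3.141, -0.001, 1.305]
wrist_force: [-0.1, -0.9, 0.0]
finger_gap: 94.3
finger_force: 0.0
```

Request:
{"api": "carry_out", "payload": {
  "slide": [
    [0.12,0.2,0],
    [0.252,0.2,0],
    [0.252,0.2,0],
    [0.252,0.2,0],
    [0.252,0.2,0]
  ],
  "dr": [
    [0,0,0],
    [0,0,0],
    [0,0,0],
    [0,0,0],
    [0,0,0]
  ],
  "gripper": [100,100,100,100,100]
}}

```text
clock: 1.27
eef_pos: [531.3, -262.2, 302.3]
eef_rot: [-3.141, 0.0, 1.3]
wrist_force: [-0.4, 1.2, 0.5]
finger_gap: 94.0
finger_force: 0.0
```

Run:
```python
from h import *
s=read_state();print(s["clock"],s["eef_pos"],s["eef_rot"])
m=camera_model("wrist");im=camera("wrist");save("w1.png",im);np.save("w1.npy",m,allow_pickle=True)
print(m)
print(proj(m,[533,-261,120]),proj(m,s["eef_pos"]+[0,0,-78]))
```

```text
1.2667 [ 531.34903641 -262.23276539  302.26363672] [-3.14070023e+00  8.98971058e-05  1.30048442e+00]
{'vfov': 59.93025730155405, 'cx': 319.53401325377, 'cy': 232.87941078988885, 'R': array([[ 9.63722825e-01, -2.66904800e-01, -3.78959992e-04],
       [-2.58130599e-01, -9.32400686e-01,  2.52977379e-01],
       [-6.78742191e-02, -2.43702253e-01, -9.67472120e-01]]), 't': array([-582.34983319, -133.68178915,  362.26131557])}
[320.95071057 236.60478653] [318.64333817 305.97290089]
```

View pics/w1.png

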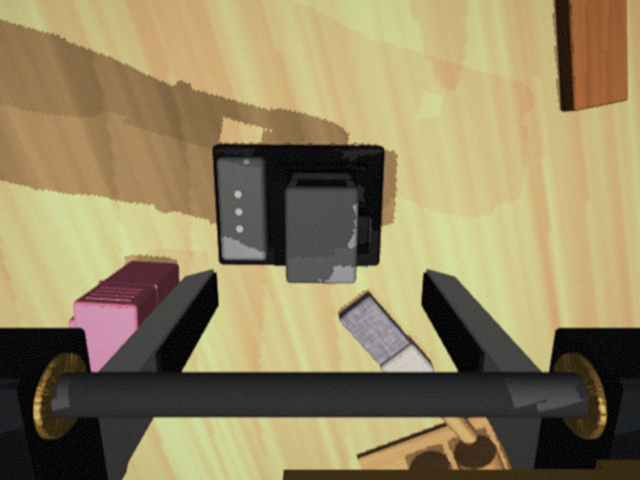

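The wrist view shows the pack's top face with corners at about (286,187), (357,187), (356,281) and (286,281). The tab is on the right, at (364,230), which is the charger's +x. The hand is squarely aligned.

Run:
```python
from h import *
m=np.load("w1.npy",allow_pickle=True).item()
Q=np.array([onz(m,p,120) for p in [(286,187),(357,187),(356,281),(286,281)]])[:,:2]
print(Q.round(1),Q.mean(0),[np.linalg.norm(Q[i]-Q[i-1]).round(1) for i in range(4)])
x=Q[1]+Q[2]-Q[0]-Q[3];print(np.arctan2(x[1],x[0]))
# charger edges at z=20
C=np.array([onz(m,p,20) for p in [(214,146),(383,147),(380,265),(218,262)]])[:,:2]
x=C[1]+C[2]-C[0]-C[3];u=x/np.linalg.norm(x);print(C.mean(0)+20*u,np.arctan2(x[1],x[0]),[np.linalg.norm(C[i]-C[i-1]).round(1) for i in range(4)])
```

```text
[[ 520.2 -223.5]
 [ 563.9 -235.6]
 [ 547.6 -297.3]
 [ 501.9 -284.7]] [ 533.40419864 -260.25324126] [np.float64(63.9), np.float64(45.3), np.float64(63.9), np.float64(47.3)]
-0.2700773394346774
[ 533.51896951 -261.331031  ] -0.2828674123358731 [np.float64(104.8), np.float64(144.9), np.float64(106.8), np.float64(149.3)]
```

Request:
{"api": "carry_out", "payload": {
  "slide": [
    [0.008,0.001,-0.12],
    [0.008,0.001,-0.25],
    [0.008,0.001,-0.37],
    [0.008,0.001,-0.45],
    [0.008,0.001,-0.51],
    [0.008,0.001,-0.51],
    [0.008,0.001,-0.51]
  ],
  "dr": [
    [0,0,0],
    [0,0,0],
    [0,0,0],
    [0,0,0],
    [0,0,0],
    [0,0,0],
    [0,0,0]
  ],
  "gripper": [100,100,100,100,100,100,100]
}}

```text
clock: 1.9
eef_pos: [533.4, -262.0, 175.4]
eef_rot: [-3.141, -0.0, 1.3]
wrist_force: [-0.6, -1.0, 0.5]
finger_gap: 93.9
finger_force: 0.0
```

Run:
```python
from h import *
s=read_state();print(s["clock"],s["eef_pos"],s["eef_rot"],s["wrist_force"])
m=camera_model("wrist");save("w2.png",camera("wrist"))
u=np.array([np.cos(-.272),np.sin(-.272),0]);c=np.array([533.4,-260.8,120])
print([proj(m,c+a*u).round() for a in (-24,24,33)])
```

```text
1.9 [ 533.37707681 -261.97203132  175.4165259 ] [-3.14098597e+00 -7.45275100e-05  1.30018502e+00] [-0.6228143  -1.01741465  0.52309306]
[array([252., 329.]), array([384., 330.]), array([409., 330.])]
```

View pics/w2.png

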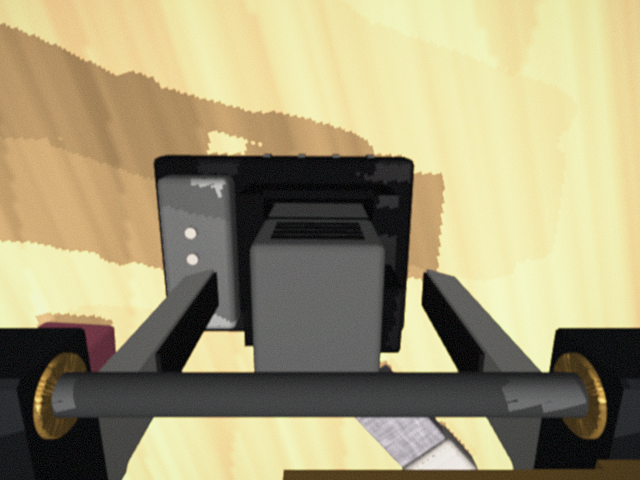

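The fingers straddle the pack, whose top spans u 250–384 against a tool centre of about 319. Next I squeeze, with a low force first.

Request:
{"api": "carry_out", "payload": {
  "slide": [
    [0,0,0],
    [0,0,0],
    [0,0,0],
    [0,0,0],
    [0,0,0],
    [0,0,0],
    [0,0,0],
    [0,0,0]
  ],
  "dr": [
    [0,0,0],
    [0,0,0],
    [0,0,0],
    [0,0,0],
    [0,0,0],
    [0,0,0],
    [0,0,0],
    [0,0,0]
  ],
  "gripper": [85,75,68,63,60,57,54,50],
  "newtons": 16
}}

```text
clock: 2.62
eef_pos: [533.8, -261.0, 175.5]
eef_rot: [-3.14, 0.0, 1.302]
wrist_force: [-4.8, 0.2, 6.5]
finger_gap: 48.9
finger_force: 16.0
```

Request:
{"api": "carry_out", "payload": {
  "slide": [
    [0,0,0],
    [0,0,0],
    [0,0,0],
    [0,0,0],
    [0,0,0],
    [0,0,0]
  ],
  "dr": [
    [0,0,0],
    [0,0,0],
    [0,0,0],
    [0,0,0],
    [0,0,0],
    [0,0,0]
  ],
  "gripper": [45,45,45,45,45,45],
  "newtons": 30
}}

```text
clock: 3.12
eef_pos: [533.7, -261.0, 175.6]
eef_rot: [-3.14, 0.0, 1.302]
wrist_force: [-6.3, 2.2, 8.2]
finger_gap: 48.7
finger_force: 30.0
```

The gap of 48.7 mm against 49.5 mm expected means the tab is in to its stop. I lift gently and watch the force.

Request:
{"api": "carry_out", "payload": {
  "slide": [
    [0,0,0.004],
    [0,0,0.008],
    [0,0,0.012],
    [0,0,0.016],
    [0,0,0.02],
    [0,0,0.02]
  ],
  "dr": [
    [0,0,0],
    [0,0,0],
    [0,0,0],
    [0,0,0],
    [0,0,0],
    [0,0,0]
  ],
  "gripper": [45,45,45,45,45,45]
}}

```text
clock: 3.62
eef_pos: [534.2, -261.1, 180.2]
eef_rot: [-3.142, -0.0, 1.302]
wrist_force: [0.0, -0.4, -4.0]
finger_gap: 48.5
finger_force: 30.0
```

It came free: the lift is past the 3 mm of play and the load is only its 4 N weight. I continue up.

Request:
{"api": "carry_out", "payload": {
  "slide": [
    [0,0,0.03],
    [0,0,0.06],
    [0,0,0.1],
    [0,0,0.16],
    [0,0,0.25],
    [0,0,0.34],
    [0,0,0.43],
    [0,0,0.5],
    [0,0,0.5],
    [0,0,0.5]
  ],
  "dr": [
    [0,0,0],
    [0,0,0],
    [0,0,0],
    [0,0,0],
    [0,0,0],
    [0,0,0],
    [0,0,0],
    [0,0,0],
    [0,0,0],
    [0,0,0]
  ],
  "gripper": [45,45,45,45,45,45,45,45,45,45]
}}

```text
clock: 4.45
eef_pos: [534.2, -261.1, 306.0]
eef_rot: [3.14, 0.0, 1.302]
wrist_force: [-0.6, -0.3, -5.4]
finger_gap: 48.3
finger_force: 30.0
```

Run:
```python
from h import *
s=read_state();print(s["clock"],s["eef_pos"],s["eef_rot"],s["wrist_force"],s["finger_gap"])
im=camera("side")
a=cv2.resize(im[120:280,360:460],None,fx=3.5,fy=3.5,interpolation=cv2.INTER_CUBIC)
b=cv2.resize(im[220:350,200:360],None,fx=2.75,fy=2.75,interpolation=cv2.INTER_CUBIC)
c=np.zeros((560,790,3),np.uint8);c[:a.shape[0],:a.shape[1]]=a;c[:b.shape[0],350:350+b.shape[1]]=b
save("s2.png",c); save("sraw.png",im)
t=camera("top"); save("t2.png",t)
```

```text
4.45 [ 534.18644745 -261.0545098   306.03861762] [3.13963789e+00 4.85833878e-04 1.30189055e+00] [-0.58238752 -0.25841028 -5.38215368] 48.317072799075575
```

View pics/s2.png

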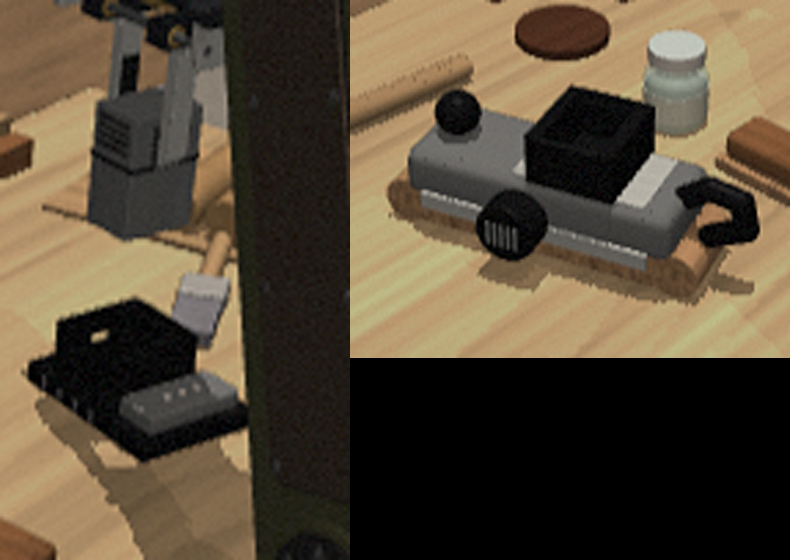

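The pack is upright in the hand with the charger free below it. The shoe's opening on the sander is visible, and the catch window faces the knob. I move beside the sander at height to take a close look.

Request:
{"api": "carry_out", "payload": {
  "slide": [
    [0,0.06,0],
    [0,0.16,0],
    [0,0.28,0],
    [0,0.4,0],
    [0,0.52,0],
    [0,0.64,0],
    [0,0.76,0],
    [0,0.86,0],
    [0,0.94,0],
    [0,1.0,0]
  ],
  "dr": [
    [0,0,0.007],
    [0,0,0.018],
    [0,0,0.03],
    [0,0,0.042],
    [0,0,0.054],
    [0,0,0.066],
    [0,0,0.078],
    [0,0,0.088],
    [0,0,0.097],
    [0,0,0.097]
  ],
  "gripper": [45,45,45,45,45,45,45,45,45,45]
}}

```text
clock: 5.38
eef_pos: [533.5, -8.6, 304.2]
eef_rot: [-3.14, -0.001, 1.918]
wrist_force: [0.5, -0.5, -5.0]
finger_gap: 48.6
finger_force: 30.0
```

Request:
{"api": "carry_out", "payload": {
  "slide": [
    [0,0.08,0],
    [0,0.18,0],
    [0,0.28,0],
    [0,0.38,0],
    [0,0.44,0],
    [0,0.44,0],
    [0,0.44,0],
    [0,0.44,0]
  ],
  "dr": [
    [0,0,0],
    [0,0,0],
    [0,0,0],
    [0,0,0],
    [0,0,0],
    [0,0,0],
    [0,0,0],
    [0,0,0]
  ],
  "gripper": [45,45,45,45,45,45,45,45]
}}

```text
clock: 6.05
eef_pos: [533.9, 98.7, 304.5]
eef_rot: [-3.141, -0.0, 1.912]
wrist_force: [-0.5, 0.3, -4.9]
finger_gap: 48.3
finger_force: 30.0
```

Run:
```python
from h import *
s=read_state();print(s["clock"],s["eef_pos"],s["eef_rot"],s["wrist_force"],s["finger_gap"])
m=camera_model("wrist");im=camera("wrist");save("w3.png",im);np.save("w3.npy",m,allow_pickle=True)
```

```text
6.05 [533.89246437  98.66759583 304.54675287] [-3.14051691e+00 -5.92423872e-05  1.91211085e+00] [-0.48684236  0.2754686  -4.94280685] 48.31386315922191
```

View pics/w3.png

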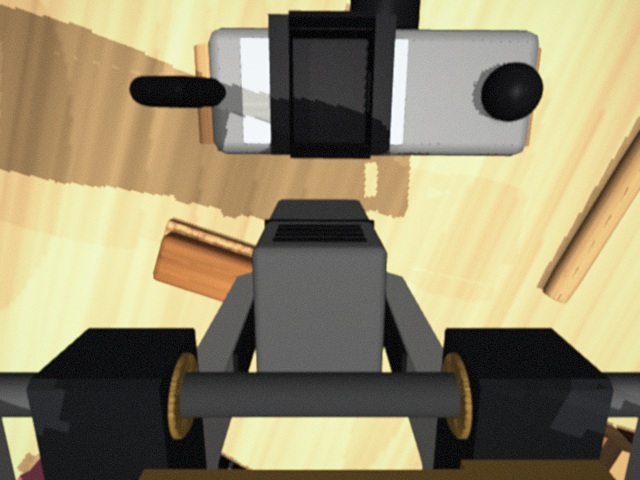

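Run:
```python
from h import *
im=cv2.imread("pics/w3.png")
c=im[0:170,250:415]
g=cv2.convertScaleAbs(c,alpha=4)
cv2.imwrite("pics/w3c.png",cv2.resize(g,None,fx=3.5,fy=3.5,interpolation=cv2.INTER_CUBIC))
gr=cv2.cvtColor(im,cv2.COLOR_BGR2GRAY).astype(int)
for r in (20,40,130,145): print(r,gr[r,262:402].tolist())
```

```text
20 [219, 221, 220, 222, 225, 210, 138, 57, 45, 52, 47, 48, 53, 50, 46, 51, 49, 50, 51, 51, 49, 47, 55, 50, 50, 42, 22, 15, 4, 14, 8, 14, 14, 8, 7, 10, 5, 12, 0, 5, 21, 9, 14, 12, 4, 6, 12, 19, 7, 10, 12, 12, 9, 12, 14, 7, 7, 12, 16, 12, 8, 17, 13, 10, 10, 17, 13, 14, 11, 20, 22, 9, 9, 12, 9, 10, 12, 17, 11, 5, 20, 14, 11, 3, 12, 8, 10, 7, 10, 14, 12, 10, 0, 5, 6, 0, 9, 16, 3, 9, 18, 11, 11, 8, 19, 0, 15, 16, 6, 16, 9, 11, 10, 23, 43, 50, 46, 46, 45, 47, 43, 40, 43, 51, 46, 48, 46, 44, 46, 45, 48, 47, 48, 45, 37, 31, 20, 28, 29, 25]
40 [243, 243, 245, 245, 246, 243, 197, 106, 48, 48, 50, 54, 49, 46, 51, 52, 47, 48, 51, 53, 51, 51, 53, 53, 49, 53, 36, 20, 10, 9, 17, 42, 49, 44, 43, 50, 46, 48, 47, 42, 47, 47, 50, 41, 53, 45, 47, 49, 45, 46, 43, 53, 51, 50, 48, 52, 46, 51, 51, 42, 49, 44, 42, 52, 44, 55, 44, 49, 50, 47, 44, 48, 50, 53, 48, 48, 44, 45, 48, 46, 44, 46, 43, 50, 47, 44, 40, 49, 48, 49, 44, 48, 48, 46, 46, 47, 44, 44, 41, 48, 42, 45, 49, 40, 37, 31, 6, 10, 7, 7, 3, 9, 22, 35, 50, 53, 45, 47, 44, 49, 51, 44, 51, 45, 46, 50, 55, 44, 44, 46, 48, 45, 92, 175, 236, 242, 241, 240,
[... 454 characters left out ...]
, 18, 22, 22, 21, 28, 22, 24, 21, 24, 20, 24, 19, 22, 24, 33, 33, 24, 61, 161, 245, 249, 246, 246, 246, 245, 245, 245, 246, 246, 248]
145 [156, 159, 153, 158, 159, 159, 148, 112, 71, 38, 26, 15, 18, 19, 23, 24, 17, 24, 16, 19, 24, 17, 24, 17, 27, 15, 21, 19, 5, 12, 19, 13, 12, 10, 12, 18, 18, 15, 14, 4, 13, 18, 9, 8, 17, 15, 14, 7, 9, 22, 13, 13, 15, 12, 15, 6, 7, 17, 6, 18, 19, 19, 19, 15, 8, 17, 17, 10, 3, 14, 4, 10, 11, 13, 15, 10, 11, 10, 17, 14, 9, 18, 9, 17, 12, 14, 14, 8, 20, 11, 16, 12, 17, 6, 11, 13, 16, 16, 10, 15, 9, 12, 18, 17, 17, 16, 14, 10, 8, 23, 20, 31, 21, 22, 27, 28, 24, 23, 26, 23, 25, 26, 25, 22, 17, 21, 30, 65, 125, 150, 151, 156, 167, 171, 169, 169, 169, 159, 161, 160]
```

View pics/w3c.png

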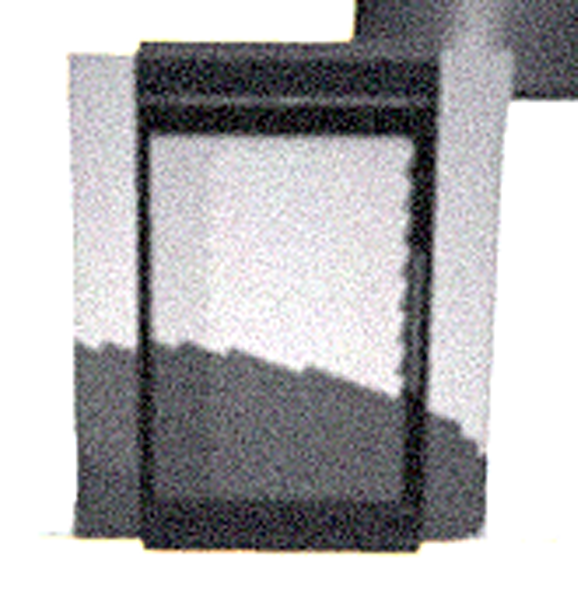

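Run:
```python
from h import *
m=np.load("w3.npy",allow_pickle=True).item()
tcp=np.array([533.9,98.7,304.5]);yaw=1.912-np.pi/2
ux=np.array([np.cos(yaw),np.sin(yaw)]);uy=np.array([-ux[1],ux[0]])
loc=lambda p:(round(float((p[:2]-tcp[:2])@ux),1),round(float((p[:2]-tcp[:2])@uy),1))
Q=[onz(m,p,120) for p in [(289.1,15.7),(375.7,15.7),(370.3,154.3),(290.9,154.3)]]
O=[onz(m,p,120) for p in [(268.5,15.7),(395,15.7),(389.5,153.5),(270.5,153.5)]]
for n,A in(("inner",Q),("outer",O)):
    A=np.array(A)[:,:2];print(n,[loc(a) for a in A],"c",A.mean(0).round(1),loc(A.mean(0)))
    x=A[1]+A[2]-A[0]-A[3];y=A[0]+A[1]-A[2]-A[3];print(np.arctan2(x[1],x[0]),np.arctan2(-y[0],y[1]))
# pack in hand
print("pack top +y edge z249",[loc(onz(m,p,249)) for p in [(253,249),(387,249)]],"bottom +y edge z149.5",[loc(onz(m,p,149.5)) for p in [(277,200),(366,200)]])
# body edges at ~z75
print("body near edge",loc(onz(m,(225,153),75)),loc(onz(m,(510,154),75)),"far",loc(onz(m,(225,29),75)),loc(onz(m,(520,30),75)))
# knob top (side blob centre): centre at z~100
print("knob",loc(onz(m,(513,91),100)))
```

```text
inner [(-17.6, 133.9), (32.8, 133.9), (32.1, 54.5), (-17.9, 54.5)] c [509.3 189.9] (7.3, 94.2)
0.34133819066100074 0.33494249427775286
outer [(-29.6, 133.9), (44.0, 133.9), (44.2, 55.0), (-30.8, 55.0)] c [508.9 190. ] (7.0, 94.5)
0.3413389008382857 0.33486124162924324
pack top +y edge z249 [(-22.7, 31.3), (23.5, 31.3)] bottom +y edge z149.5 [(-24.4, 30.6), (26.9, 30.6)]
body near edge (-69.5, 52.3) (140.3, 51.6) far (-64.7, 135.9) (137.5, 135.3)
knob (126.4, 93.8)
```

The shoe opening is seen clearly at u 289–375, v 16–154. It measures 50.4 × 79 mm, as expected, with its centre 7 mm along x and 94 mm along y from the tool. The knob at x = 126 puts the shoe about +6 mm on its track. I move above it and come down close to the rim.

Request:
{"api": "carry_out", "payload": {
  "slide": [
    [-0.02,0.08,0],
    [-0.05,0.18,0],
    [-0.08,0.28,0],
    [-0.1,0.35,0],
    [-0.1,0.368,0],
    [-0.1,0.368,-0.03],
    [-0.1,0.368,-0.06],
    [-0.1,0.368,-0.09],
    [-0.1,0.368,-0.1],
    [-0.1,0.368,-0.1]
  ],
  "dr": [
    [0,0,0],
    [0,0,0],
    [0,0,0],
    [0,0,0],
    [0,0,0],
    [0,0,0],
    [0,0,0],
    [0,0,0],
    [0,0,0],
    [0,0,0]
  ],
  "gripper": [45,45,45,45,45,45,45,45,45,45]
}}

```text
clock: 6.93
eef_pos: [509.2, 190.1, 278.9]
eef_rot: [-3.14, -0.0, 1.91]
wrist_force: [-0.2, -0.7, -3.3]
finger_gap: 48.2
finger_force: 30.0
```

Request:
{"api": "carry_out", "payload": {
  "slide": [
    [0,0,-0.004],
    [0,0,-0.008],
    [0,0,-0.012],
    [0,0,-0.012]
  ],
  "dr": [
    [0,0,0],
    [0,0,0],
    [0,0,0],
    [0,0,0]
  ],
  "gripper": [45,45,45,45]
}}

```text
clock: 7.27
eef_pos: [509.2, 190.9, 277.1]
eef_rot: [3.142, 0.0, 1.911]
wrist_force: [0.4, 0.1, -3.8]
finger_gap: 48.6
finger_force: 30.0
```

Request:
{"api": "carry_out", "payload": {
  "slide": [
    [0,0,-0.003],
    [0,0,-0.006],
    [0,0,-0.009],
    [0,0,-0.012],
    [0,0,-0.012]
  ],
  "dr": [
    [0,0,0],
    [0,0,0],
    [0,0,0],
    [0,0,0],
    [0,0,0]
  ],
  "gripper": [45,45,45,45,45]
}}

```text
clock: 7.68
eef_pos: [509.1, 191.0, 274.0]
eef_rot: [-3.141, -0.0, 1.911]
wrist_force: [0.5, 0.1, -5.0]
finger_gap: 48.4
finger_force: 30.0
```

Request:
{"api": "carry_out", "payload": {
  "slide": [
    [0,0,-0.003],
    [0,0,-0.006],
    [0,0,-0.006]
  ],
  "dr": [
    [0,0,0],
    [0,0,0],
    [0,0,0]
  ],
  "gripper": [45,45,45]
}}

```text
clock: 7.93
eef_pos: [509.1, 190.9, 272.5]
eef_rot: [-3.141, 0.0, 1.911]
wrist_force: [0.1, -0.4, -5.0]
finger_gap: 48.2
finger_force: 30.0
```

The underside is 3 mm below the rim with no contact, so it is in the opening. I continue slowly.

Request:
{"api": "carry_out", "payload": {
  "slide": [
    [0,0,-0.004],
    [0,0,-0.008],
    [0,0,-0.012],
    [0,0,-0.016],
    [0,0,-0.02],
    [0,0,-0.02]
  ],
  "dr": [
    [0,0,0],
    [0,0,0],
    [0,0,0],
    [0,0,0],
    [0,0,0],
    [0,0,0]
  ],
  "gripper": [45,45,45,45,45,45]
}}

```text
clock: 8.43
eef_pos: [509.1, 190.9, 267.4]
eef_rot: [-3.141, -0.0, 1.911]
wrist_force: [0.7, 0.1, -5.0]
finger_gap: 48.2
finger_force: 30.0
```

Request:
{"api": "carry_out", "payload": {
  "slide": [
    [0,0,-0.004],
    [0,0,-0.008],
    [0,0,-0.012],
    [0,0,-0.016],
    [0,0,-0.02],
    [0,0,-0.02]
  ],
  "dr": [
    [0,0,0],
    [0,0,0],
    [0,0,0],
    [0,0,0],
    [0,0,0],
    [0,0,0]
  ],
  "gripper": [45,45,45,45,45,45]
}}

```text
clock: 8.93
eef_pos: [509.1, 190.9, 262.4]
eef_rot: [-3.141, -0.0, 1.911]
wrist_force: [-0.8, 0.3, -5.1]
finger_gap: 48.3
finger_force: 30.0
```

Request:
{"api": "carry_out", "payload": {
  "slide": [
    [0,0,-0.005],
    [0,0,-0.01],
    [0,0,-0.015],
    [0,0,-0.02],
    [0,0,-0.025],
    [0,0,-0.03],
    [0,0,-0.035],
    [0,0,-0.04],
    [0,0,-0.04]
  ],
  "dr": [
    [0,0,0],
    [0,0,0],
    [0,0,0],
    [0,0,0],
    [0,0,0],
    [0,0,0],
    [0,0,0],
    [0,0,0],
    [0,0,0]
  ],
  "gripper": [45,45,45,45,45,45,45,45,45]
}}

```text
clock: 9.68
eef_pos: [509.1, 190.9, 252.3]
eef_rot: [-3.141, -0.0, 1.911]
wrist_force: [0.3, -0.7, -3.9]
finger_gap: 47.9
finger_force: 30.0
```

Request:
{"api": "carry_out", "payload": {
  "slide": [
    [0,0,-0.005],
    [0,0,-0.01],
    [0,0,-0.015],
    [0,0,-0.02],
    [0,0,-0.025],
    [0,0,-0.03],
    [0,0,-0.035],
    [0,0,-0.04],
    [0,0,-0.04]
  ],
  "dr": [
    [0,0,0],
    [0,0,0],
    [0,0,0],
    [0,0,0],
    [0,0,0],
    [0,0,0],
    [0,0,0],
    [0,0,0],
    [0,0,0]
  ],
  "gripper": [45,45,45,45,45,45,45,45,45]
}}

```text
clock: 10.43
eef_pos: [509.1, 190.9, 242.4]
eef_rot: [-3.141, 0.0, 1.911]
wrist_force: [0.3, -0.3, -4.4]
finger_gap: 48.2
finger_force: 30.0
```

Request:
{"api": "carry_out", "payload": {
  "slide": [
    [0,0,-0.004],
    [0,0,-0.008],
    [0,0,-0.012],
    [0,0,-0.012]
  ],
  "dr": [
    [0,0,0],
    [0,0,0],
    [0,0,0],
    [0,0,0]
  ],
  "gripper": [45,45,45,45]
}}

```text
clock: 10.77
eef_pos: [509.1, 190.9, 239.4]
eef_rot: [-3.141, -0.0, 1.911]
wrist_force: [-0.7, -0.3, -4.7]
finger_gap: 48.0
finger_force: 30.0
```

Request:
{"api": "carry_out", "payload": {
  "slide": [
    [0,0,-0.004],
    [0,0,-0.008],
    [0,0,-0.01],
    [0,0,-0.01]
  ],
  "dr": [
    [0,0,0],
    [0,0,0],
    [0,0,0],
    [0,0,0]
  ],
  "gripper": [45,45,45,45]
}}

```text
clock: 11.1
eef_pos: [509.1, 190.9, 237.0]
eef_rot: [-3.141, -0.0, 1.911]
wrist_force: [0.4, 0.1, -4.3]
finger_gap: 48.3
finger_force: 30.0
```

Request:
{"api": "carry_out", "payload": {
  "slide": [
    [0,0,-0.002],
    [0,0,-0.004],
    [0,0,-0.004]
  ],
  "dr": [
    [0,0,0],
    [0,0,0],
    [0,0,0]
  ],
  "gripper": [45,45,45]
}}

```text
clock: 11.35
eef_pos: [509.1, 190.9, 236.1]
eef_rot: [-3.141, 0.0, 1.911]
wrist_force: [-1.0, -0.1, -5.2]
finger_gap: 48.6
finger_force: 30.0
```

Request:
{"api": "carry_out", "payload": {
  "slide": [
    [0,0,-0.002],
    [0,0,-0.004],
    [0,0,-0.004]
  ],
  "dr": [
    [0,0,0],
    [0,0,0],
    [0,0,0]
  ],
  "gripper": [45,45,45]
}}

```text
clock: 11.6
eef_pos: [509.2, 191.0, 235.6]
eef_rot: [3.141, 0.0, 1.911]
wrist_force: [-2.3, -1.4, 1.9]
finger_gap: 48.8
finger_force: 30.0
```

Request:
{"api": "carry_out", "payload": {
  "slide": [
    [0,0,-0.001],
    [0,0,-0.002],
    [0,0,-0.002]
  ],
  "dr": [
    [0,0,0],
    [0,0,0],
    [0,0,0]
  ],
  "gripper": [45,45,45]
}}

```text
clock: 11.85
eef_pos: [509.2, 190.9, 235.5]
eef_rot: [3.141, 0.0, 1.911]
wrist_force: [-5.6, -1.4, 7.1]
finger_gap: 48.5
finger_force: 30.0
```

It touches the floor exactly at the expected height (TCP 235.5) with about 12 N. Now I release slowly.

Request:
{"api": "carry_out", "payload": {
  "slide": [
    [0,0,0],
    [0,0,0],
    [0,0,0],
    [0,0,0],
    [0,0,0],
    [0,0,0],
    [0,0,0],
    [0,0,0]
  ],
  "dr": [
    [0,0,0],
    [0,0,0],
    [0,0,0],
    [0,0,0],
    [0,0,0],
    [0,0,0],
    [0,0,0],
    [0,0,0]
  ],
  "gripper": [54,58,62,68,76,88,94,94]
}}

```text
clock: 12.52
eef_pos: [509.0, 190.9, 234.4]
eef_rot: [-3.141, -0.0, 1.911]
wrist_force: [0.4, 0.5, 0.5]
finger_gap: 86.2
finger_force: 0.0
```

Request:
{"api": "carry_out", "payload": {
  "slide": [
    [0,0,0.04],
    [0,0,0.1],
    [0,0,0.2],
    [0,0,0.34],
    [0,0,0.44],
    [0,0,0.5],
    [0,0,0.5],
    [0,0,0.5],
    [0,0,0.5]
  ],
  "dr": [
    [0,0,0],
    [0,0,0],
    [0,0,0],
    [0,0,0],
    [0,0,0],
    [0,0,0],
    [0,0,0],
    [0,0,0],
    [0,0,0]
  ],
  "gripper": [94,94,94,94,94,94,94,94,94]
}}

```text
clock: 13.27
eef_pos: [508.9, 190.9, 358.6]
eef_rot: [-3.14, -0.0, 1.911]
wrist_force: [-0.9, 0.1, -0.0]
finger_gap: 88.3
finger_force: 0.0
```

Run:
```python
from h import *
s=read_state();print(s["clock"],s["eef_pos"],s["wrist_force"],s["finger_gap"],s["qd"].round(3))
im=camera("side");a=cv2.resize(im[190:350,190:370],None,fx=3,fy=3,interpolation=cv2.INTER_CUBIC)
m=camera_model("wrist");w=camera("wrist");b=cv2.resize(w,None,fx=.4,fy=.4)
c=np.zeros((480,800,3),np.uint8);c[:480,:540]=a;c[:192,544:800]=b
save("fin.png",c)
print(proj(m,[509,190.5,180]))
```

```text
13.2667 [508.90997198 190.8630277  358.60821514] [-0.87044274  0.09254397 -0.01292319] 88.26848081303987 [-0.002  0.011  0.007 -0.001  0.     0.   ]
[319.50149556 240.79428341]
```

View pics/fin.png

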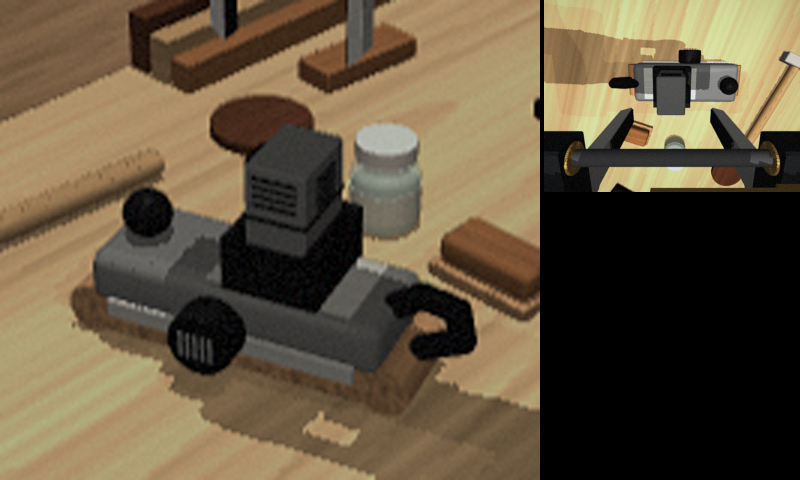

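The pack stands deep in the shoe in the side view. Its -x face shows a dark patch at (325,185). I use the last picture to check which side the tab is on and that it is out.

Run:
```python
from h import *
w=camera("wrist"); save("w5.png",w); np.save("w5.npy",camera_model("wrist"),allow_pickle=True)
w1=cv2.cvtColor(cv2.imread("pics/w1.png"),cv2.COLOR_BGR2RGB)
s=camera("side")
R=lambda i,g:cv2.convertScaleAbs(cv2.resize(i,(400,300),interpolation=cv2.INTER_CUBIC),alpha=g)
c=np.vstack([np.hstack([R(w[150:300,220:420],1.8),R(w1[150:300,220:420],3)]),np.hstack([R(s[225:285,260:340],2.5),R(cv2.cvtColor(cv2.imread("pics/side0.png"),cv2.COLOR_BGR2RGB)[185:245,360:440],2.5)])])
save("chk.png",c)
```

```text
(no output)
```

View pics/chk.png

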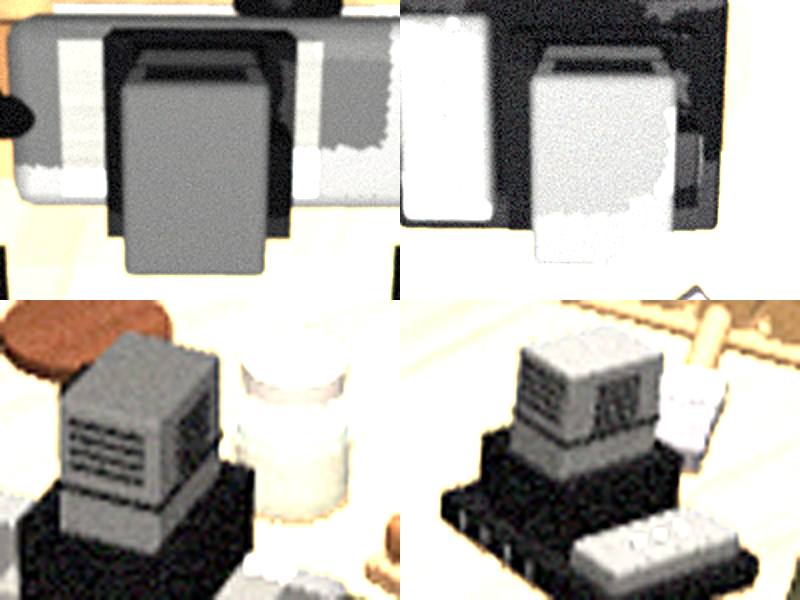

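The dark patch on the -x face is a flush grip pad, the same as in the charger view. The tab bump was on the charger's +x side at (690,170), and it now shows as a dark sliver at the pack's nose side, at about (72,380) in the lower-left crop. I check by projection that it is out.

Run:
```python
from h import *
m=camera_model("side");y=.34
R=np.array([[np.cos(y),-np.sin(y),0],[np.sin(y),np.cos(y),0],[0,0,1]]);c=np.array([508.8,190.4,130])
crop=lambda p:((p-[260,225])*5).round().tolist()
for n,v in [("pack +x+y top corner",(24,33,50)),("+x+y at z27",(24,33,27)),("tab out top/mid/bot +y",(33,14,42)),("",(33,14,27)),("",(33,14,12)),("tab in top/mid",(25.5,14,42)),("",(25.5,14,27))]: print(n,crop(proj(m,c+R@np.array(v))))
```

```text
pack +x+y top corner [46.0, 95.0]
+x+y at z27 [47.0, 142.0]
tab out top/mid/bot +y [48.0, 85.0]
 [49.0, 115.0]
 [49.0, 145.0]
tab in top/mid [64.0, 89.0]
 [64.0, 119.0]
```

Run:
```python
from h import *
m=camera_model("side")
def go(c,y,o,pts):
    R=np.array([[np.cos(y),-np.sin(y),0],[np.sin(y),np.cos(y),0],[0,0,1]])
    for v in pts: print(v,((proj(m,c+R@np.array(v))-o)*5).round().tolist())
top=[(24,33,50),(24,-33,50),(-24,-33,50),(-24,33,50)]
print("final obs L(62,115) B(130,33) R(217,60) F(158,~145)");go(np.array([508.8,190.4,130]),.34,[260,225],top)
print("start obs L(122,50) B(205,27) R(262,52) F(183,76)");go(np.array([533.4,-260.8,70]),-.272,[360,185],top)
print("rim +y-x outer");go(np.array([508.8,190.4,120]),.34,[260,225],[(-37.5,37.5,0),(-37.5,-37.5,0)])
```

```text
final obs L(62,115) B(130,33) R(217,60) F(158,~145)
(24, 33, 50) [46.0, 95.0]
(24, -33, 50) [115.0, 23.0]
(-24, -33, 50) [216.0, 46.0]
(-24, 33, 50) [151.0, 121.0]
start obs L(122,50) B(205,27) R(262,52) F(183,76)
(24, 33, 50) [111.0, 38.0]
(24, -33, 50) [204.0, 12.0]
(-24, -33, 50) [261.0, 45.0]
(-24, 33, 50) [166.0, 72.0]
rim +y-x outer
(-37.5, 37.5, 0) [176.0, 255.0]
(-37.5, -37.5, 0) [247.0, 166.0]
```

The projection settles it. The tab's top corner would show past the pack's top edge only if it is out, and the dark sliver is there. The arm is clear and at rest, so I hand in.

```bash
python3 -c "
from cell import *
print(sign_off())"
```

```text
the job is handed in; nothing more can be done
None
```

The pack is out of the charger and fully home in the sander's shoe, tab towards the nose and, as far as one side view can show, sprung out; I handed the job in after about 13 s of the 61 s, and no verdict came back.

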